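# Feed the boom bar through the bench stand's sleeve

### The job

Fit the boom to the bench stand: take the longer of the two bars off the grooved rest blocks and feed it endwise, kept straight, through the stand's square sleeve until it sticks out about equally on both sides, then let go of it. Leave the short bar and the eye loupe where they are.

Things in the scene. Friction and masses are not known exactly. Their poses are not given: they have to be found in the camera images.
- boom_bar: Boom: plain aluminium square bar, 300 x 14 x 14 mm, 0.16 kg. Origin at its middle on its centre line; x axis along its length. It lies level, centre line 41 mm up, in 8 mm deep grooves of two fixed grey rest blocks (42 mm high, 30 mm thick, about 35 mm either side of its middle; 80 mm or more at each end hangs free). The short bar lies parallel, 90 mm away, on either side.
- short_bar: The wrong bar, to be left lying: same aluminium square section (14 x 14 mm), only 140 mm long. Origin at its middle, on its centre line; x axis along its length.
- sleeve (a point): Centre of the fixed stand's square guide tube, 120 mm up on a column (base plate 150 x 130 x 12 mm). Bore 36 x 36 mm, level, along this frame's x, from x = -40 to +40 mm; walls 4 mm. At -x, facing the bars, a funnel 64 mm wide, its rim at x = -60, up to 37 mm off the axis. Feed towards +x, holding the bar about 100 mm behind its middle so fingers clear the funnel. A let-go bar drops 11 mm.
- loupe: Black round eye loupe standing on the bench beside the work, 42 mm in diameter, 34 mm high; origin at the centre of its underside. To be left alone.

How it is judged:
By the outcome, as a careful person would: the job done as asked, in the order asked, and still so for the second after the job is handed in, with the robot touching nothing.
It also fails if it takes over 46 s, if anything falls off the work surface, if the arm or the gripper's body presses on something with over 40 N, if the wrist force passes 120 N, or if a joint passes its speed limit or range.

### The arm

A 6-joint arm with a two-finger parallel gripper is mounted at the origin on the work surface. World frame = base frame: x ahead of the robot, y to its left, z up, the work surface at z = 0. Lengths are in m, angles in rad, forces in N, time in s.
With the tool pointing down it reaches from about 0.425 to 0.95 m from the base axis. Payload 3.5 kg.
Tool frame: the origin (TCP) lies midway between the tips of the shut fingers; the grasp point (between the pads) lies 19 mm behind it; z points along the fingers, y is the direction in which the jaws open and shut (so a half turn about z gives the same grasp; the last joint's range is limited). The gripper opens to 85 mm and grips with 20 to 120 N. Pads are 22 mm wide; open, the fingers measure 114 mm over their backs; the gripper's body (76 mm by 85 mm) begins 54 mm behind the grasp point. The pads swing forward as they close: fully open they stand 13 mm farther back than shut.
Start: joints at [1.111, 0.286, 1.577, -0, 1.279, -0.15], TCP at [0.206, 0.643, 0.231] pointing down, gripper open.
Joint ranges: [-2.77, 2.77], [-0.9, 2.22], [0.21, 2.48], [-1.53, 4.67], [0.24, 2.81], [-2.84, 2.84]. Speed limits (rad/s): [2.79, 2.79, 3.14, 3.14, 3.14, 3.14].

### API

Orientations are given as [roll, pitch, yaw] about the fixed x, y, z axes, in that order (R = Rz(yaw) Ry(pitch) Rx(roll)).
In Python, from cell import manip, viewer, finder gives the robot as it stands. The module is installed in compiled form; this text tells all that it offers.
- The arm moves only by the tool apply_moves, never from a script. Its argument "rows" is a list that holds one entry, the list of rows, each a list of 6 numbers: the shift along the tool's x, y, z in mm, then the turn, a rotation vector about the tool's x, y, z in degrees. In form: [[[dx, dy, dz, wx, wy, wz], ...]]. A call has 1 to 20 rows; each row is the pose to reach, as a shift and turn from the pose commanded when the call began, along the tool's axes at that moment; what a row does not reach only later rows make up. A row lasts 1/12 s, in which the tool goes at most 41.7 mm and 7.16 degrees, less where a joint would pass 70% of its speed; a pose out of reach is approached as far as the arm can. A call with a gripper value outside its range is refused whole. "claw" is the opening, from 0 (shut) to 1 (fully open), set as the call begins (left out, the last holds). The fingers move at their own pace and stop on an object; "force" is the grip in N (left out, the last holds). Time passes only in rows, so rows that repeat a pose let the fingers close. It gives the time, the measured TCP pose, the force and the opening at its end, in the units of the state.
- manip.state(): the state, without advancing time (a new reading comes with each control period).
- viewer.get_image(name): name is "scene" or "top"; returns (picture, depth): 400x640x3 uint8, blue, green, red; 400x640 float32, m along the optical axis (not along the pixel's ray), 0 where there is no reading.
- viewer.camera_model(name): a dict with "K" (3x3 intrinsics, pixels), "k1" (the pictures are not rectified: a ray, as slopes to the right and down, at radius r is drawn at 1 + k1 r^2 times it, then the intrinsics apply), "cam_to_world" (4x4, takes a point from camera to world coordinates). Camera axes: x right, y down, z forward; pixel columns grow to the right and rows downward; lengths in m; the calibration is good to about 2 mm. A picture is of the moment at which its call begins. camera_model takes no time and is no camera call.
- manip.sign_off(): hands the job in, once; it reports no verdict.
Trained networks look in the newest picture that a camera, given by its name, has taken for a name from the list of things; names that differ only in an ending like _2 or _b are one class to them, and where a whole thing is asked for, a point or a joint stands for the part that bears it (a point fixed in the world has none). Each returns a list of dicts, best first, with "confidence" (0 to 1); they miss things now and then, are a little off and sometimes report something else, mostly with a low value. They report only what shows in the picture. A call takes as long as a camera call.
- finder.regions_of(camera, query): "mask" (400x640 bool, what is visible of it) and "box" ([left, top, right, bottom] in pixels, round what is visible of it).
The state is a dict: "clock": time; "joint_positions": joint angles; "joint_vel": joint speeds; "joint_efforts": joint torques, N m; "tool_pos": TCP position; "eef_rot": TCP orientation; "ft_force": force on the tool from outside, world axes, zero at the start; "moment": the same for the moment, N m; "width": opening from 0.0 (shut) to 1.0 (fully open).
Only numpy, scipy, OpenCV 4.12 (cv2) and the standard library are available. Lean on these libraries where they do the work, as an engineer would, in place of code of your own. Each camera call takes 0.05 s, during which the arm holds its last target.

## Working session

There is one attempt and no reset: what is moved stays moved. The work goes in short steps, Python scripts to look and compute and a tool call to move; the robot and the scene stay as the last step left them, time stands still between calls to the robot, and variables do not carry over. Pictures are saved under pics/ and viewed, and the job is handed in when it is done.

Besides the shell and the picture viewer there is one more tool, called after "Call:" by a JSON object that holds its "api" and its "payload", one argument or row to a line. apply_moves: Moves the arm, as the interface text tells. Its arguments: {"type":"object","properties":{"rows":{"type":"array"},"claw":{"type":"number"},"force":{"type":"number"}},"required":["rows"]}

```bash
mkdir -p pics; ls
cat > h.py <<'E'
import numpy as np, cv2
from cell import manip, viewer, finder
from scipy.spatial.transform import Rotation as R
E
python3 - <<'E'
from h import *
print(manip.state())
for n in("scene","top"):
    p,d=viewer.get_image(n); cv2.imwrite(f"pics/{n}0.png",p); np.savez(f"{n}0.npz",p=p,d=d)
    m=viewer.camera_model(n); print(n,m)
    for q in("boom_bar","short_bar","sleeve","loupe"):
        try:
            for r in finder.regions_of(n,q)[:3]: print(n,q,r["confidence"],r["box"],r["mask"].sum())
        except Exception as e: print(q,e)
E
```

```text
pics
{'clock': 0.0, 'joint_positions': array([ 1.11102787e+00,  2.87239663e-01,  1.57815615e+00,  5.31711385e-06,
        1.27862445e+00, -1.50001440e-01]), 'joint_vel': array([ 0.00091268,  0.0002732 , -0.00059374, -0.0019862 , -0.00107071,
        0.00064587]), 'joint_efforts': array([-4.01504622e-04, -4.05990887e+01, -2.92626125e+01, -1.88961303e-04,
        5.93153542e-03,  8.37903741e-06]), 'tool_pos': array([0.20544258, 0.642289  , 0.22990914]), 'eef_rot': array([-3.13919307e+00, -3.67811242e-04,  2.83182366e+00]), 'ft_force': array([ 0.37543854, -0.57092928,  0.16436246]), 'moment': array([0.00231614, 0.03169064, 0.0091334 ]), 'width': 1.0003713274835169}
scene {'K': array([[490.76323459,   0.        , 319.7983082 ],
       [  0.        , 490.76323459, 201.76516777],
       [  0.        ,   0.        ,   1.        ]]), 'k1': -0.057365185774105806, 'cam_to_world': array([[ 0.06479147,  0.57225686, -0.81751095,  1.33992468],
       [ 0.99776151, -0.05074047,  0.04355887, -0.00905879],
       [-0.01655403, -0.8185032 , -0.57426342,  0.60937641],
       [ 0.        ,  0.        , 
[... 194 characters left out ...]
 loupe 0.87 [342.4, 271.7, 364.2, 299.8] 542
top {'K': array([[378.71793672,   0.        , 321.86061215],
       [  0.        , 378.71793672, 199.99990678],
       [  0.        ,   0.        ,   1.        ]]), 'k1': -0.06392440444592383, 'cam_to_world': array([[ 0.01600305, -0.99732443,  0.07132937,  0.54624204],
       [-0.99986252, -0.01627184, -0.0031888 ,  0.01761021],
       [ 0.00434093, -0.07126853, -0.99744772,  0.91350199],
       [ 0.        ,  0.        ,  0.        ,  1.        ]])}
top boom_bar 0.59 [342.2, 257.3, 474.8, 273.2] 883
top short_bar 0.56 [381.5, 222.2, 445.9, 230.2] 331
top sleeve 0.67 [170.6, 210.6, 242.8, 274.4] 3667
top loupe 0.65 [294.6, 139.3, 308.1, 159.1] 263
```

View pics/scene0.png

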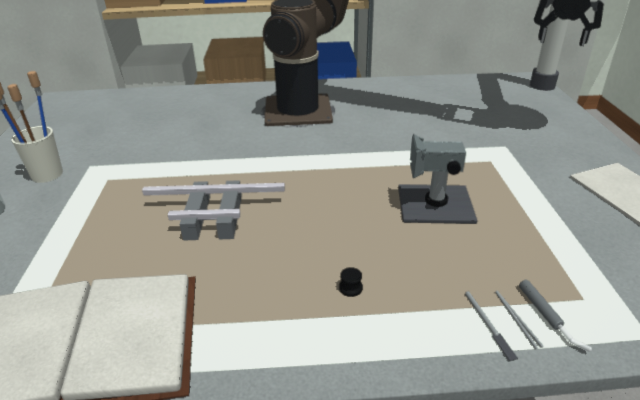

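View pics/top0.png

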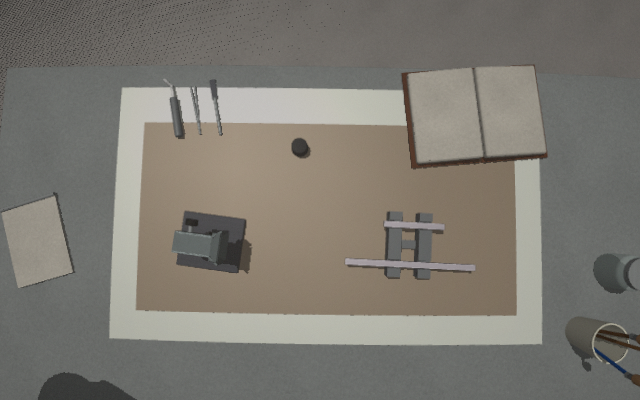

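The scene view shows the long bar at (142–286, 188), the short bar at (205, 214), the loupe at (351, 282), and the sleeve with its funnel at about (415–465, 155), funnel facing the bars. The top view shows the long bar from (345, 262) to (474, 268) and the sleeve at (173–228, 243). The finder results agree with both. Next I'll measure.

```bash
cat >> h.py <<'E'
def und(m,uv):
    uv=np.atleast_2d(np.asarray(uv,float)); K=m["K"]
    return cv2.undistortPoints(uv[:,None],K,np.array([m["k1"],0,0,0]))[:,0]
def ray(m,uv):
    s=und(m,uv); d=np.c_[s,np.ones(len(s))]@m["cam_to_world"][:3,:3].T
    return m["cam_to_world"][:3,3],d
def pts(m,d,mask):
    v,u=np.nonzero(mask&(d>0)); s=und(m,np.c_[u,v]); z=d[v,u]
    return (np.c_[s,np.ones(len(s))]*z[:,None])@m["cam_to_world"][:3,:3].T+m["cam_to_world"][:3,3],np.c_[u,v]
def proj(m,P):
    T=np.linalg.inv(m["cam_to_world"]); c=np.atleast_2d(P)@T[:3,:3].T+T[:3,3]
    s=c[:,:2]/c[:,2:]; s=s*(1+m["k1"]*(s**2).sum(1,keepdims=True))
    return s*m["K"][0,0]+m["K"][:2,2]
def tri(ma,a,mb,b):
    o1,d1=ray(ma,a);o2,d2=ray(mb,b);out=[]
    for p,q in zip(d1,d2):
        t=np.linalg.lstsq(np.c_[p,-q],o2-o1,rcond=None)[0]
        A,B=o1+t[0]*p,o2+t[1]*q; out.append(np.r_[(A+B)/2,np.linalg.norm(A-B)])
    return np.array(out)
E
python3 - <<'E'
from h import *
np.set_printoptions(precision=4,suppress=True)
M={n:viewer.camera_model(n) for n in("scene","top")}
D={}
ends={}
for n in M:
    p,d=viewer.get_image(n); D[n]=d
    for q in("boom_bar","short_bar","sleeve","loupe"):
        r=finder.regions_of(n,q)
        if not r: print(n,q,"none");continue
        k=r[0]["mask"]; P,uv=pts(M[n],d,k); np.savez(f"m_{n}_{q}.npz",P=P,uv=uv,k=k)
        print(n,q,"n",len(P),"med",np.median(P,0),"lo",np.percentile(P,2,axis=0),"hi",np.percentile(P,98,axis=0))
        if "bar" in q:
            zt=np.median(P[:,2]); 
            (rc,wh,an)=cv2.minAreaRect(P[:,:2].astype(np.float32)*1000); print("  rect",rc,wh,an)
    big=cv2.resize(p,None,fx=4,fy=4,interpolation=cv2.INTER_CUBIC)
    if n=="top":
        cv2.imwrite("pics/t_sl.png",big[800:1120,640:1040]); cv2.imwrite("pics/t_bar.png",big[820:1140,1340:1940])
    else:
        cv2.imwrite("pics/s_sl.png",big[500:920,1540:1960]); cv2.imwrite("pics/s_bar.png",big[680:980,540:1180])
E
```

```text
scene boom_bar n 1237 med [ 0.4681 -0.1907  0.0469] lo [ 0.3803 -0.3344  0.0031] hi [ 0.4778 -0.0453  0.0512]
  rect (428.9255676269531, -201.3473358154297) (330.6683044433594, 99.72018432617188) 86.94783020019531
scene short_bar n 575 med [ 0.5589 -0.1934  0.0476] lo [ 0.5475 -0.261   0.0367] hi [ 0.5645 -0.128   0.0506]
  rect (556.34423828125, -193.7250518798828) (107.48609924316406, 101.48712921142578) 46.33040237426758
scene sleeve n 4740 med [0.5259 0.2703 0.0158] lo [0.4478 0.208  0.0047] hi [0.5758 0.3494 0.1505]
scene loupe n 580 med [0.748  0.0713 0.0316] lo [0.7221 0.0543 0.0051] hi [0.7576 0.0898 0.0365]
top boom_bar n 851 med [ 0.4655 -0.185   0.0492] lo [ 0.4548 -0.3296  0.04  ] hi [ 0.4757 -0.0464  0.052 ]
  rect (463.187255859375, -188.1918487548828) (297.40283203125, 18.825593948364258) 87.8059310913086
top short_bar n 365 med [ 0.555  -0.1945  0.0491] lo [ 0.5476 -0.2601  0.0456] hi [ 0.5628 -0.1299  0.0521]
  rect (555.1754760742188, -195.8064727783203) (137.6391143798828, 14.026605606079102) 87.67841339111328
top sleeve n 3657 med [0.5117 0.259  0.0149] lo [0.4438 0.2025 0.0053] hi [0.572  0.3464 0.1542]
top loupe n 262 med [0.7322 0.0709 0.0341] lo [0.717  0.0528 0.0023] hi [0.7522 0.0895 0.0383]
```

```bash
python3 -c "
import cv2,numpy as np
a=[cv2.imread('pics/'+x) for x in('t_sl.png','s_sl.png','t_bar.png','s_bar.png')]
c=np.zeros((420,800+20,3),np.uint8)
c=np.zeros((430,800,3),np.uint8); t=a[0][:,:380]; c[:t.shape[0],:380]=t; c[:420,380:800]=a[1]; cv2.imwrite('pics/c1.png',c)
c=np.zeros((600,640,3),np.uint8); t=a[2][:300]; c[:300,:600]=t; c[300:600]=a[3]; cv2.imwrite('pics/c2.png',c)"
```

```text
(no output)
```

View pics/c1.png

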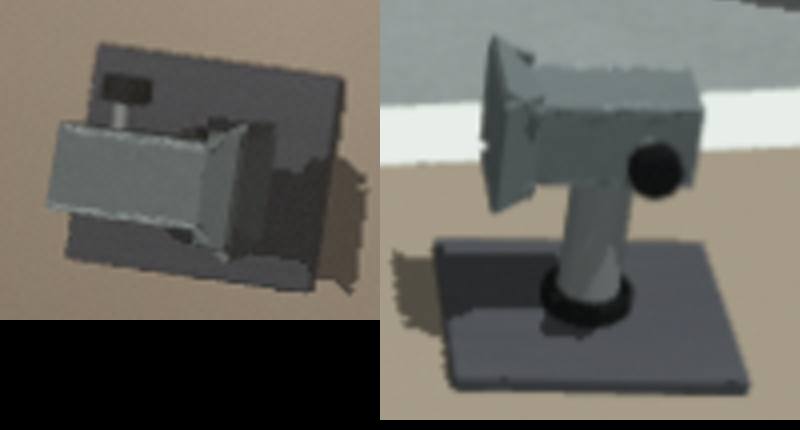

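View pics/c2.png

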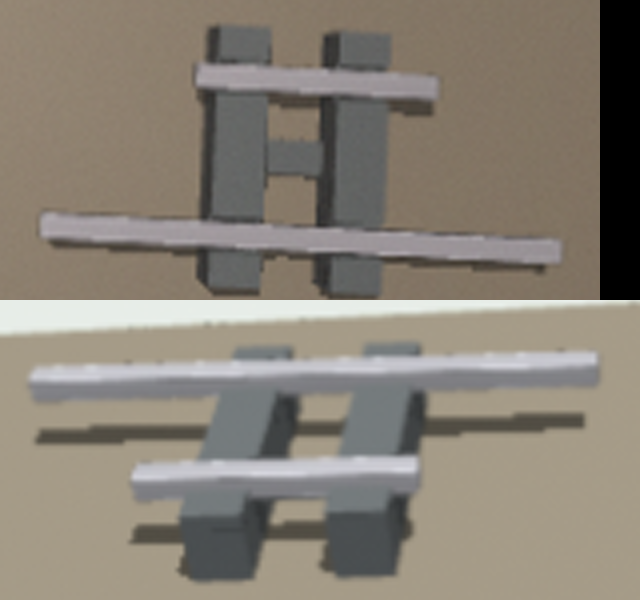

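The sleeve crop shows a clear tube top face and a funnel rim on the bar side. The bar crops show clean ends, with the short bar well clear of the long one. Next come the precise fits, cross-checked by triangulating between the two views.

Run:
```python
from h import *
np.set_printoptions(precision=4,suppress=True)
M={n:viewer.camera_model(n) for n in("scene","top")}
L=lambda n,q:np.load(f"m_{n}_{q}.npz")
for n in M:
    for q in("boom_bar","short_bar"):
        P=L(n,q)["P"]; P=P[(P[:,2]>.044)&(P[:,2]<.054)]
        v=cv2.fitLine(P[:,:2].astype(np.float32),cv2.DIST_HUBER,0,1e-4,1e-4).ravel(); d=v[:2]*np.sign(v[1])
        t=(P[:,:2]-v[2:])@d; e=np.percentile(t,[.3,99.7]); off=(P[:,:2]-v[2:])@[d[1],-d[0]]
        print(n,q,"len",np.ptp(e),"mid",v[2:]+d*e.mean(),"yaw",np.degrees(np.arctan2(d[1],d[0])),"width",np.percentile(off,[2,98]),"z",np.median(P[:,2]))
    P=L(n,"sleeve")["P"]
    h=np.histogram(P[:,2],bins=np.arange(0,.18,.005)); print(n,h[0])
    T=P[(P[:,2]>.136)&(P[:,2]<.149)]
    r=cv2.minAreaRect(T[:,:2].astype(np.float32)*1000); print(" tubetop",len(T),np.median(T[:,2]),r, T[:,:2].min(0),T[:,:2].max(0))
    B=P[(P[:,2]>.008)&(P[:,2]<.016)]
    r=cv2.minAreaRect(B[:,:2].astype(np.float32)*1000); print(" base",len(B),np.median(B[:,2]),r)
# triangulated corners: bar ends top face, from crops
def c(n,x,y): o={"t_sl":(640,800),"s_sl":(1540,500),"t_bar":(1340,820),"s_bar":(540,680)}[n]; return [(o[0]+x+.5)/4-.5,(o[1]+y+.5)/4-.5]
# long-bar end centres of the bar (approx silhouettes): top vs scene
top=[c("t_bar",40,226),c("t_bar",560,251)]
sc=[c("s_bar",598,358),c("s_bar",30,377)]
print(tri(M["top"],top,M["scene"],sc))
# sleeve: tube-top corners at +y end: far(x small) and near (x large); top crop: near-x is image top
top=[c("t_sl",63,122),c("t_sl",48,207),c("t_sl",247,125),c("t_sl",222,260)]
sc=[c("s_sl",703-380,108),c("s_sl",690-380,70),c("s_sl",490-380,212),c("s_sl",495-380,38)]
print(tri(M["top"],top[:2],M["scene"],sc[:2]))
```

```text
scene boom_bar len 0.29654861013440925 mid [ 0.4686 -0.1877] yaw 87.45372 width [-0.0116  0.0051] z 0.048715719859461215
scene short_bar len 0.13662053797891685 mid [ 0.5586 -0.1954] yaw 87.49515 width [-0.0103  0.0046] z 0.04861030137808964
scene [ 105  172 1919  254   71   92   29   32   35   32   32   30   32   35
   35   35   38   38   62   43   88   89  110  123  127  163  162  119
  463   74   70   31    0    0    0]
 tubetop 613 0.1425789131295585 ((509.01995849609375, 270.59832763671875), (98.41609191894531, 72.18404388427734), 82.14725494384766) [0.4666 0.2173] [0.5383 0.3198]
 base 2196 0.013404811810383943 ((509.78753662109375, 280.04248046875), (150.425048828125, 133.37081909179688), 82.8636245727539)
top boom_bar len 0.29622207344919127 mid [ 0.4651 -0.1879] yaw 87.44553 width [-0.007   0.0068] z 0.04926687719392231
top short_bar len 0.136025858931194 mid [ 0.5552 -0.1958] yaw 87.82313 width [-0.0068  0.0067] z 0.04912202755246142
top [  71   80 1717  258    8    7    0    0    0    0    0    0    0    0
    0    0    0   31   98   71   19    8    9   16   34   43   53   21
  768  159  133   50    1    0    0]
 tubetop 921 0.1433484687518879 ((514.3763427734375, 266.5284729003906), (104.51472473144531, 71.44567108154297), 76.19049072265625) [0.4674 0.2163] [0.556  0.3195]
 base 1951 0.013083172592271208 ((507.8456726074219, 278.1030578613281), (150.863037109375, 131.48016357421875), 83.27882385253906)
[[ 0.4499 -0.0521 -0.1786  0.0036]
 [ 0.4356 -0.4114 -0.177   0.0358]]
[[0.5349 0.3149 0.1439 0.0029]
 [0.4914 0.3223 0.141  0.0031]]
```

```bash
python3 - <<'E'
from h import *
np.set_printoptions(precision=4,suppress=True)
M={n:viewer.camera_model(n) for n in("scene","top")}
L=lambda n,q:np.load(f"m_{n}_{q}.npz")
def c(n,x,y): o={"t_sl":(640,800),"s_sl":(1540,500),"t_bar":(1340,820),"s_bar":(540,680)}[n]; return [(o[0]+x+.5)/4-.5,(o[1]+y+.5)/4-.5]
print(tri(M["top"],[c("t_bar",40,226),c("t_bar",560,251)],M["scene"],[c("s_bar",598,58),c("s_bar",30,77)]))
for n in M:
    P=L(n,"sleeve")["P"]
    T=P[(P[:,2]>.138)&(P[:,2]<.148)&(P[:,1]>.245)]
    (cx,cy),wh,an=cv2.minAreaRect(T[:,:2].astype(np.float32)*1000)
    print(n,len(T),(cx,cy),wh,an)
    # edge lines per y-slice
    for a in (80,82,83,84,86):
        t=np.radians(a);d=np.array([np.cos(t),np.sin(t)]);nn=np.array([d[1],-d[0]])
        o=T[:,:2]@nn; print(a,"width",np.percentile(o,[3,97]),np.ptp(np.percentile(o,[3,97])), "along",np.percentile(P[P[:,2]>.135][:,:2]@d,[.5,99.5]))
# model check: project candidate sleeve into both pictures
def overlay(cx,cy,yaw,tag):
    Rz=R.from_euler('z',yaw,degrees=True).as_matrix()
    for n,(x0,y0) in (("top",(160,200)),("scene",(385,125))):
        p=np.load(f"{n}0.npz")["p"]; s=6; big=cv2.resize(p[y0:y0+75,x0:x0+100],None,fx=s,fy=s,interpolation=cv2.INTER_CUBIC)
        def poly(Q):
            uv=proj(M[n],np.array(Q)@Rz.T+[cx,cy,.12]); uv=((uv-[x0,y0]+.5)*s-.5).astype(np.int32); cv2.polylines(big,[uv],True,(0,0,255),1)
        h=.022
        for x in(-.04,.04): poly([(x,-h,-h),(x,h,-h),(x,h,h),(x,-h,h)])
        poly([(-.04,-h,h),(.04,-h,h),(.04,h,h),(-.04,h,h)])
        h=.032; poly([(-.06,-h,-h),(-.06,h,-h),(-.06,h,h),(-.06,-h,h)])
        poly([(-.075,-.065,-.108),(.075,-.065,-.108),(.075,.065,-.108),(-.075,.065,-.108)])
        cv2.imwrite(f"pics/ov_{n}_{tag}.png",big)
overlay(.509,.279,83,"a")
E
python3 -c "
import cv2,numpy as np
cv2.imwrite('pics/ova.png',cv2.resize(np.vstack([cv2.imread('pics/ov_top_a.png'),cv2.imread('pics/ov_scene_a.png')]),(400,600)))"
```

```text
[[ 0.4699 -0.0381  0.0483  0.0019]
 [ 0.4587 -0.338   0.0471  0.0011]]
scene 467 (509.49700927734375, 281.1011962890625) (77.41658020019531, 49.00067901611328) 82.2505111694336
80 width [0.4336 0.4753] 0.0417092582583482 along [0.3049 0.404 ]
82 width [0.4464 0.4875] 0.04113713454950935 along [0.2895 0.3876]
83 width [0.4523 0.4939] 0.04160080260828514 along [0.2813 0.3793]
84 width [0.4576 0.4997] 0.04206584380067013 along [0.2728 0.3707]
86 width [0.4684 0.5113] 0.04283491817066093 along [0.2551 0.3535]
top 781 (508.19610595703125, 281.40618896484375) (76.07695770263672, 44.693382263183594) 83.40544891357422
80 width [0.4306 0.4727] 0.042024601435761255 along [0.3029 0.4024]
82 width [0.4432 0.4851] 0.04192440102480799 along [0.2875 0.3861]
83 width [0.4493 0.4911] 0.04188167057834441 along [0.2794 0.3779]
84 width [0.4551 0.4971] 0.042029615011893784 along [0.2712 0.3695]
86 width [0.4664 0.5084] 0.04199003312392863 along [0.2538 0.3527]
```

View pics/ov_top_a.png

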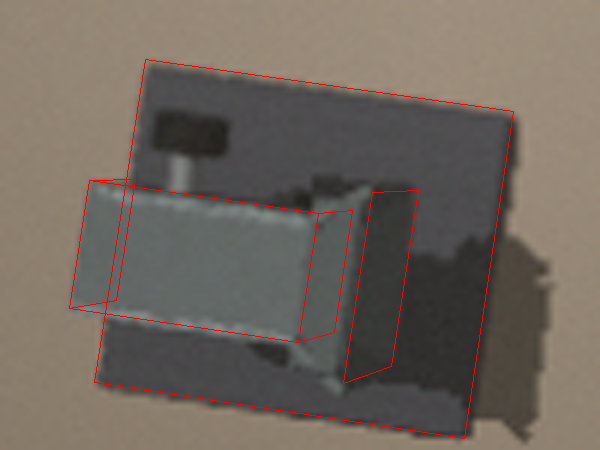

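View pics/ov_scene_a.png

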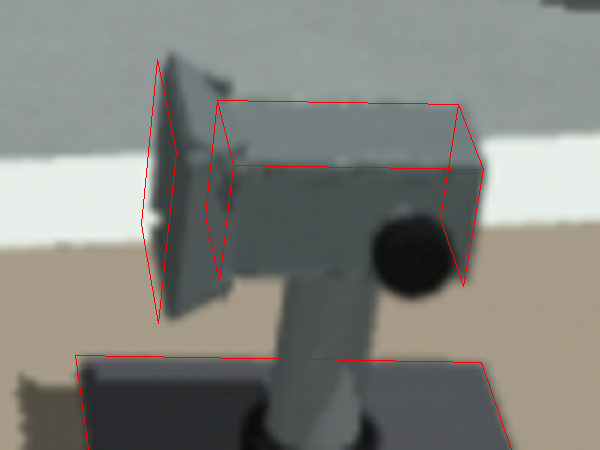

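The model overlay fits both pictures. Sleeve: centre (0.509, 0.279, 0.120), yaw 83°. Boom: middle (0.465, −0.188, 0.041), yaw about 87.6°. Next is a helper to convert world waypoints into move rows.

```bash
cat >> h.py <<'E'
def rel(wps,base=None):
    """wps: world (x,y,z,yawdeg) tool-down TCP; prints tool-frame rows from measured (or given) pose"""
    s=manip.state()
    p0,R0=(s["tool_pos"],R.from_euler('xyz',s["eef_rot"])) if base is None else (np.array(base[:3]),R.from_euler('xyz',[180,0,base[3]],degrees=True))
    print("t",round(s["clock"],2),"tcp",s["tool_pos"].round(4),"rpy",np.degrees(s["eef_rot"]).round(2),"F",s["ft_force"].round(1),"w",round(s["width"],3),"q",s["joint_positions"].round(2))
    for w in wps:
        d=R0.inv().apply(np.array(w[:3])-p0)*1000; rv=(R0.inv()*R.from_euler('xyz',[180,0,w[3]],degrees=True)).as_rotvec(degrees=True)
        print(w,"->",d.round(1).tolist()+rv.round(2).tolist())
E
python3 -c "
from h import *
rel([(.58,.2,.25,120),(.46,-.288,.16,87.6)])"
```

```text
t 1.0 tcp [0.2058 0.6429 0.2314] rpy [180.    -0.   162.25] F [ 0.  -0.4 -1.4] w 0.998 q [ 1.11  0.29  1.58  0.    1.28 -0.15]
(0.58, 0.2, 0.25, 120) -> [-491.4, -307.7, -18.6, 0.0, -0.0, 42.25]
(0.46, -0.288, 0.16, 87.6) -> [-525.9, -809.0, 71.3, 0.0, -0.0, 74.65]
```

Call:
{"api": "apply_moves", "payload": {
  "rows": [
    [[-491, -308, -19, 0, 0, 42], [-491, -308, -19, 0, 0, 42], [-491, -308, -19, 0, 0, 42], [-491, -308, -19, 0, 0, 42], [-491, -308, -19, 0, 0, 42], [-491, -308, -19, 0, 0, 42], [-491, -308, -19, 0, 0, 42], [-491, -308, -19, 0, 0, 42], [-491, -308, -19, 0, 0, 42], [-491, -308, -19, 0, 0, 42], [-491, -308, -19, 0, 0, 42], [-491, -308, -19, 0, 0, 42], [-491, -308, -19, 0, 0, 42], [-491, -308, -19, 0, 0, 42], [-491, -308, -19, 0, 0, 42], [-491, -308, -19, 0, 0, 42]]
  ],
  "claw": 1.0
}}

```text
clock: 2.33
tool_pos: [0.5806, 0.198, 0.2503]
eef_rot: [-3.142, -0.0, 2.095]
ft_force: [-1.0, -0.5, 0.1]
width: 1.001
```

```bash
python3 -c "
from h import *
rel([(.46,-.288,.12,87.6)])"
```

```text
t 2.33 tcp [0.5806 0.198  0.2503] rpy [-1.8000e+02 -2.0000e-02  1.2003e+02] F [-1.  -0.5  0.1] w 1.001 q [ 0.16  0.14  1.72  0.    1.29 -0.36]
(0.46, -0.288, 0.12, 87.6) -> [-360.5, -347.6, 130.2, -0.01, -0.01, 32.43]
```

Call:
{"api": "apply_moves", "payload": {
  "rows": [
    [[-360, -348, 130, 0, 0, 32.4], [-360, -348, 130, 0, 0, 32.4], [-360, -348, 130, 0, 0, 32.4], [-360, -348, 130, 0, 0, 32.4], [-360, -348, 130, 0, 0, 32.4], [-360, -348, 130, 0, 0, 32.4], [-360, -348, 130, 0, 0, 32.4], [-360, -348, 130, 0, 0, 32.4], [-360, -348, 130, 0, 0, 32.4], [-360, -348, 130, 0, 0, 32.4], [-360, -348, 130, 0, 0, 32.4], [-360, -348, 130, 0, 0, 32.4], [-360, -348, 130, 0, 0, 32.4], [-360, -348, 130, 0, 0, 32.4], [-360, -348, 130, 0, 0, 32.4], [-360, -348, 130, 0, 0, 32.4], [-360, -348, 130, 0, 0, 32.4]]
  ]
}}

```text
clock: 3.75
tool_pos: [0.461, -0.2847, 0.1208]
eef_rot: [3.141, 0.0, 1.536]
ft_force: [0.8, -0.3, -0.3]
width: 1.001
```

```bash
python3 -c "
from h import *
rel([(.46,-.288,.022,87.6)])
for n in ('top','scene'):
    p,d=viewer.get_image(n); cv2.imwrite(f'pics/{n}1.png',p)
a=cv2.imread('pics/top1.png')[180:330,300:500]; b=cv2.imread('pics/scene1.png')[100:250,100:300]
cv2.imwrite('pics/pre.png',cv2.resize(np.hstack([a,b]),None,fx=2,fy=2))"
```

```text
t 3.75 tcp [ 0.461  -0.2847  0.1208] rpy [179.96   0.    87.99] F [ 0.8 -0.3 -0.3] w 1.001 q [-0.74  0.11  1.99  0.    1.03 -0.71]
(0.46, -0.288, 0.022, 87.6) -> [-3.3, -0.9, 98.8, 0.04, 0.0, 0.39]
```

View pics/pre.png

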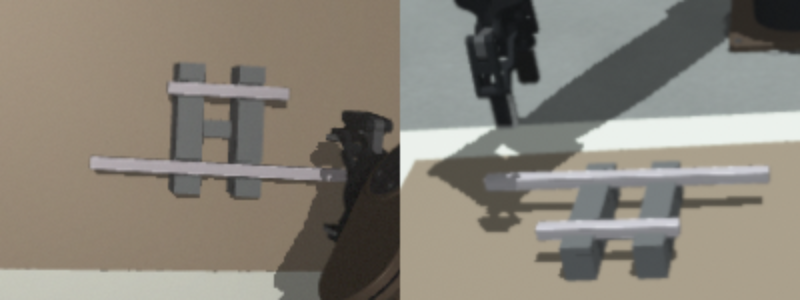

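The gripper straddles the bar near its −y end, and the short bar is clear. Descending.

Call:
{"api": "apply_moves", "payload": {
  "rows": [
    [[0, 0, 30, 0, 0, 0], [0, 0, 60, 0, 0, 0], [0, 0, 80, 0, 0, 0], [0, 0, 92, 0, 0, 0], [0, 0, 98, 0, 0, 0], [0, 0, 98, 0, 0, 0], [0, 0, 98, 0, 0, 0]]
  ]
}}

```text
clock: 4.43
tool_pos: [0.461, -0.2867, 0.0232]
eef_rot: [3.14, 0.001, 1.534]
ft_force: [-0.4, -0.9, 0.4]
width: 1.001
```

```bash
python3 -c "
from h import *
rel([(.46,-.288,.022,87.6)])
for n in ('top','scene'):
    p,d=viewer.get_image(n); cv2.imwrite(f'pics/{n}2.png',p)
a=cv2.imread('pics/top2.png')[180:330,300:500]; b=cv2.imread('pics/scene2.png')[100:250,100:300]
cv2.imwrite('pics/pre2.png',cv2.resize(np.hstack([a,b]),None,fx=2,fy=2))"
```

```text
t 4.43 tcp [ 0.461  -0.2867  0.0232] rpy [1.7993e+02 6.0000e-02 8.7880e+01] F [-0.4 -0.9  0.4] w 1.001 q [-0.74  0.27  2.03  0.    0.84 -0.71]
(0.46, -0.288, 0.022, 87.6) -> [-1.3, -1.0, 1.2, 0.07, 0.06, 0.28]
```

View pics/pre2.png

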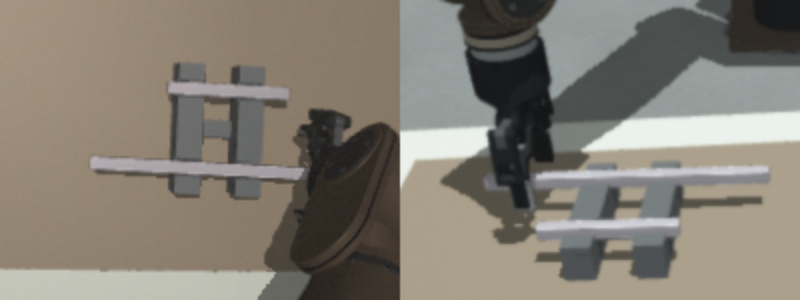

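The fingers are down on both sides of the bar. Closing the gripper.

Call:
{"api": "apply_moves", "payload": {
  "rows": [
    [[0, 0, 0, 0, 0, 0], [0, 0, 0, 0, 0, 0], [0, 0, 0, 0, 0, 0], [0, 0, 0, 0, 0, 0], [0, 0, 0, 0, 0, 0], [0, 0, 0, 0, 0, 0], [0, 0, 0, 0, 0, 0], [0, 0, 0, 0, 0, 0], [0, 0, 0, 0, 0, 0], [0, 0, 0, 0, 0, 0]]
  ],
  "claw": 0,
  "force": 90
}}

```text
clock: 5.37
tool_pos: [0.4604, -0.2865, 0.0225]
eef_rot: [3.141, 0.0, 1.533]
ft_force: [-1.0, 0.3, 2.0]
width: 0.143
```

Call:
{"api": "apply_moves", "payload": {
  "rows": [
    [[0, 0, -8, 0, 0, 0], [0, 0, -20, 0, 0, 0], [0, 0, -40, 0, 0, 0], [0, 0, -65, 0, 0, 0], [0, 0, -90, 0, 0, 0], [0, 0, -98, 0, 0, 0], [0, 0, -98, 0, 0, 0], [0, 0, -98, 0, 0, 0]]
  ]
}}

```text
clock: 6.03
tool_pos: [0.4601, -0.2864, 0.1204]
eef_rot: [3.141, 0.001, 1.533]
ft_force: [0.5, -0.3, -1.3]
width: 0.146
```

```bash
python3 -c "
from h import *
rel([])
for n in ('top','scene'):
    p,d=viewer.get_image(n); cv2.imwrite(f'pics/{n}3.png',p)
    r=finder.regions_of(n,'boom_bar')
    for x in r[:2]: print(n,x['confidence'],x['box'])
a=cv2.imread('pics/top3.png')[180:330,300:500]; b=cv2.imread('pics/scene3.png')[100:250,100:300]
cv2.imwrite('pics/l3.png',cv2.resize(np.hstack([a,b]),None,fx=2,fy=2))"
```

```text
t 6.03 tcp [ 0.4601 -0.2864  0.1204] rpy [1.7998e+02 3.0000e-02 8.7850e+01] F [ 0.5 -0.3 -1.3] w 0.146 q [-0.74  0.12  1.99 -0.    1.03 -0.71]
scene 0.8 [132.3, 145.2, 284.1, 154.3]
```

View pics/l3.png

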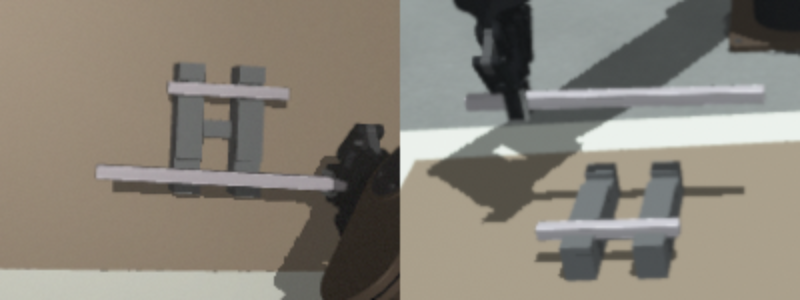

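The boom is lifted clear, looks level, and the short bar has not moved. Measuring its pose in the hand.

```bash
cat >> h.py <<'E'
def barfit(zl,zh,xr,yr,dt=True):
    for n in ("top","scene"):
        p,d=viewer.get_image(n); m=viewer.camera_model(n)
        P,_=pts(m,d,np.ones(d.shape,bool))
        hsv=cv2.cvtColor(p,cv2.COLOR_BGR2GRAY)[d>0]
        k=(P[:,2]>zl)&(P[:,2]<zh)&(P[:,0]>xr[0])&(P[:,0]<xr[1])&(P[:,1]>yr[0])&(P[:,1]<yr[1])&(hsv>110)
        P=P[k]
        if len(P)<20: print(n,"few",len(P)); continue
        v=cv2.fitLine(P.astype(np.float32),cv2.DIST_HUBER,0,1e-4,1e-4).ravel(); d3=v[:3]*np.sign(v[1]); t=(P-v[3:])@d3
        e=np.percentile(t,[.3,99.7]); a,b=v[3:]+d3*e[0],v[3:]+d3*e[1]
        nn=np.array([d3[1],-d3[0],0]); o=(P-v[3:])@nn
        print(n,len(P),"ends",a.round(4),b.round(4),"len",np.ptp(e).round(4),"yaw",np.degrees(np.arctan2(d3[1],d3[0])).round(2),"pitch",np.degrees(np.arcsin(d3[2])).round(2),"lat",np.percentile(o,[3,97]).round(4),"zpct",np.percentile(P[:,2],[5,50,95]).round(4))
E
python3 -c "
from h import *
barfit(.115,.17,(.42,.52),(-.37,0))"
```

```text
top 822 ends [ 0.459  -0.2785  0.145 ] [ 0.4701 -0.0379  0.144 ] len 0.2408 yaw 87.37 pitch -0.24 lat [-0.0065  0.0065] zpct [0.1424 0.1446 0.1467]
scene 1120 ends [ 0.4625 -0.3352  0.1371] [ 0.4733 -0.038   0.1425] len 0.2975 yaw 87.92 pitch 1.05 lat [-0.0104  0.0045] zpct [0.132  0.141  0.1457]
```

```bash
python3 -c "
from h import *
rel([(.4676,-.058,.1025,83.2)])"
```

```text
t 6.33 tcp [ 0.4596 -0.2859  0.1188] rpy [-1.7988e+02 -1.0000e-01  8.7850e+01] F [ 0.9  0.4 -1.5] w 0.148 q [-0.74  0.12  1.99 -0.    1.03 -0.71]
(0.4676, -0.058, 0.1025, 83.2) -> [228.0, -0.5, 16.7, -0.12, -0.09, 4.65]
```

Call:
{"api": "apply_moves", "payload": {
  "rows": [
    [[12, 0, 1, 0, 0, 0.3], [35, 0, 3, 0, 0, 0.8], [60, 0, 5, 0, 0, 1.3], [85, 0, 7, 0, 0, 1.8], [110, 0, 9, 0, 0, 2.3], [135, 0, 11, 0, 0, 2.8], [160, 0, 12, 0, 0, 3.3], [185, 0, 14, 0, 0, 3.8], [208, 0, 15, 0, 0, 4.3], [222, 0, 16, 0, 0, 4.6], [228, 0, 17, 0, 0, 4.65], [228, 0, 17, 0, 0, 4.65], [228, 0, 17, 0, 0, 4.65], [228, 0, 17, 0, 0, 4.65]]
  ]
}}

```text
clock: 7.5
tool_pos: [0.4689, -0.0592, 0.1034]
eef_rot: [3.141, 0.0, 1.452]
ft_force: [-0.6, 0.0, -1.6]
width: 0.148
```

```bash
python3 -c "
from h import *
barfit(.1,.14,(.42,.54),(-.15,.19))
rel([(.4969,.1802,.1025,83.2)])
for n in ('top','scene'):
    p,d=viewer.get_image(n); cv2.imwrite(f'pics/{n}4.png',p)
a=cv2.imread('pics/top4.png')[180:330,160:460]; b=cv2.imread('pics/scene4.png')[100:250,200:500]
cv2.imwrite('pics/l4.png',cv2.resize(np.vstack([a,b]),None,fx=2,fy=2))"
```

```text
top 705 ends [ 0.4755 -0.0131  0.1292] [0.4994 0.1849 0.1285] len 0.1995 yaw 83.12 pitch -0.21 lat [-0.007   0.0065] zpct [0.1255 0.1291 0.1315]
scene 1118 ends [ 0.4702 -0.0994  0.1228] [0.5037 0.1863 0.1257] len 0.2877 yaw 83.31 pitch 0.56 lat [-0.0115  0.0037] zpct [0.1171 0.1264 0.1307]
t 7.6 tcp [ 0.4689 -0.0595  0.1034] rpy [1.7999e+02 1.0000e-02 8.3130e+01] F [ 0.2 -0.1 -1.9] w 0.146 q [-0.34 -0.01  2.16 -0.    0.99 -0.22]
(0.4969, 0.1802, 0.1025, 83.2) -> [241.3, -0.9, 0.9, 0.01, 0.01, -0.07]
```

View pics/l4.png

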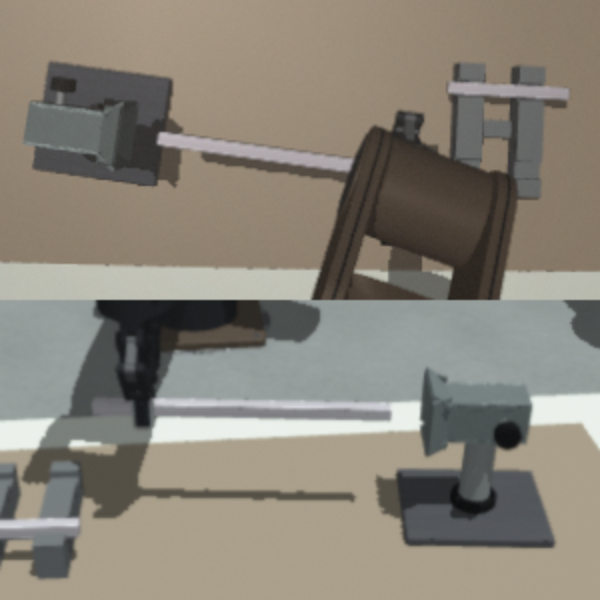

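The boom lines up with the bore to within about 2 mm, at matching height and the same yaw. Feeding the first half and checking forces.

Call:
{"api": "apply_moves", "payload": {
  "rows": [
    [[5, -0.5, 0, 0, 0, 0], [15, -1, 0, 0, 0, 0], [30, -1, 0, 0, 0, 0], [45, -1, 0, 0, 0, 0], [60, -1, 0, 0, 0, 0], [75, -1, 0, 0, 0, 0], [90, -1, 0, 0, 0, 0], [105, -1, 0, 0, 0, 0], [115, -1, 0, 0, 0, 0], [120, -1, 0, 0, 0, 0], [120, -1, 0, 0, 0, 0], [120, -1, 0, 0, 0, 0]]
  ]
}}

```text
clock: 8.7
tool_pos: [0.4819, 0.0608, 0.1033]
eef_rot: [-3.141, 0.0, 1.453]
ft_force: [-0.3, -0.2, -1.2]
width: 0.143
```

```bash
python3 -c "
from h import *
rel([(.4969,.1802,.1025,83.2)])
for n in ('top','scene'):
    p,d=viewer.get_image(n); cv2.imwrite(f'pics/{n}5.png',p)
a=cv2.imread('pics/top5.png')[180:330,160:460]; b=cv2.imread('pics/scene5.png')[100:250,200:500]
cv2.imwrite('pics/l5.png',cv2.resize(np.vstack([a,b]),None,fx=2,fy=2))"
```

```text
t 8.7 tcp [0.4819 0.0608 0.1033] rpy [-1.7999e+02  2.0000e-02  8.3240e+01] F [-0.3 -0.2 -1.2] w 0.143 q [-0.08  0.02  2.13 -0.    0.99  0.03]
(0.4969, 0.1802, 0.1025, 83.2) -> [120.4, 0.8, 0.7, -0.01, 0.02, 0.04]
```

View pics/l5.png

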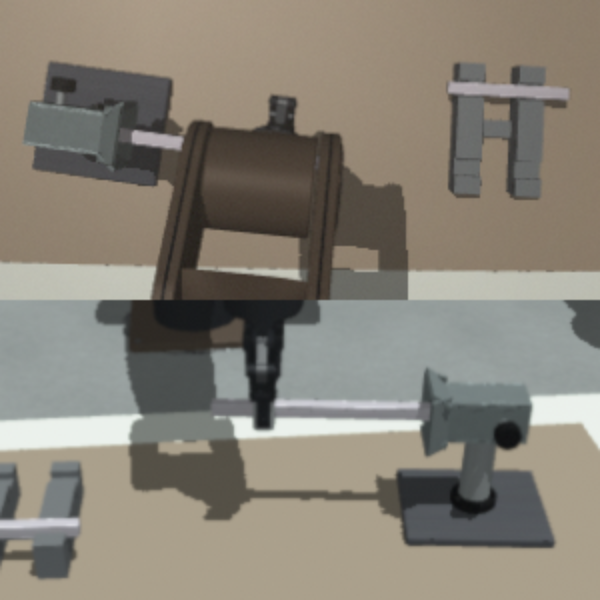

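The bar tip is in the bore and the forces are near zero. Feeding the rest.

Call:
{"api": "apply_moves", "payload": {
  "rows": [
    [[5, 0, 0, 0, 0, 0], [15, 0, 0, 0, 0, 0], [30, 0, 0, 0, 0, 0], [45, 0, 0, 0, 0, 0], [60, 0, 0, 0, 0, 0], [75, 0, 0, 0, 0, 0], [90, 0, 0, 0, 0, 0], [105, 0, 0, 0, 0, 0], [115, 0, 0, 0, 0, 0], [120, 0, 0, 0, 0, 0], [120, 0, 0, 0, 0, 0], [120, 0, 0, 0, 0, 0]]
  ]
}}

```text
clock: 9.8
tool_pos: [0.4961, 0.1798, 0.1032]
eef_rot: [-3.141, 0.0, 1.453]
ft_force: [0.1, 0.1, -1.4]
width: 0.143
```

```bash
python3 -c "
from h import *
rel([(.4969,.1802,.1025,83.2)])
barfit(.1,.137,(.42,.54),(.33,.5))
barfit(.1,.137,(.42,.54),(.05,.21))
for n in ('top','scene'):
    p,d=viewer.get_image(n); cv2.imwrite(f'pics/{n}6.png',p)
a=cv2.imread('pics/top6.png')[180:330,100:400]; b=cv2.imread('pics/scene6.png')[100:250,270:570]
cv2.imwrite('pics/l6.png',cv2.resize(np.vstack([a,b]),None,fx=2,fy=2))"
```

```text
t 9.8 tcp [0.4961 0.1798 0.1032] rpy [-1.7998e+02  2.0000e-02  8.3220e+01] F [ 0.1  0.1 -1.4] w 0.143 q [ 0.16  0.11  2.04 -0.    1.    0.27]
(0.4969, 0.1802, 0.1025, 83.2) -> [0.5, 0.8, 0.7, -0.02, 0.02, 0.02]
top 285 ends [0.5149 0.3321 0.1289] [0.5246 0.4237 0.1279] len 0.0922 yaw 84.0 pitch -0.61 lat [-0.0067  0.0065] zpct [0.1263 0.1285 0.1309]
scene 445 ends [0.5202 0.3295 0.1249] [0.5315 0.4244 0.1247] len 0.0955 yaw 83.23 pitch -0.12 lat [-0.0101  0.004 ] zpct [0.1155 0.1248 0.129 ]
top few 4
scene 196 ends [0.4938 0.128  0.1236] [0.5051 0.21   0.1248] len 0.0828 yaw 82.2 pitch 0.86 lat [-0.0098  0.0066] zpct [0.1165 0.1245 0.1311]
```

View pics/l6.png

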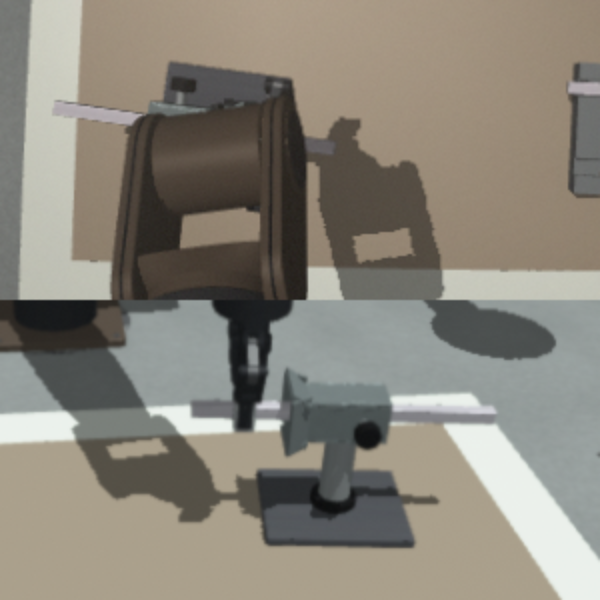

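The bar sticks out on both sides. Its ends are at y ≈ 0.1265 and 0.4255, so the middle is about 3 mm short of the sleeve centre. I'll feed 4 mm more, then lower gently so it doesn't drop.

Call:
{"api": "apply_moves", "payload": {
  "rows": [
    [[2, 0.5, 0, 0, 0, 0], [4, 0.5, 0, 0, 0, 0], [4, 0.5, 2, 0, 0, 0], [4, 0.5, 4, 0, 0, 0], [4, 0.5, 6, 0, 0, 0], [4, 0.5, 8, 0, 0, 0], [4, 0.5, 9, 0, 0, 0], [4, 0.5, 9, 0, 0, 0], [4, 0.5, 9, 0, 0, 0]]
  ]
}}

```text
clock: 10.85
tool_pos: [0.4971, 0.1837, 0.0942]
eef_rot: [-3.141, 0.0, 1.452]
ft_force: [0.3, -0.4, -0.8]
width: 0.142
```

Call:
{"api": "apply_moves", "payload": {
  "rows": [
    [[0, 0, 0.5, 0, 0, 0], [0, 0, 1, 0, 0, 0], [0, 0, 1.5, 0, 0, 0], [0, 0, 1.5, 0, 0, 0], [0, 0, 1.5, 0, 0, 0]]
  ]
}}

```text
clock: 11.27
tool_pos: [0.4971, 0.1837, 0.0928]
eef_rot: [-3.142, -0.0, 1.452]
ft_force: [-0.7, 0.5, -1.4]
width: 0.141
```

Call:
{"api": "apply_moves", "payload": {
  "rows": [
    [[0, 0, 0.5, 0, 0, 0], [0, 0, 0.5, 0, 0, 0], [0, 0, 0.5, 0, 0, 0], [0, 0, 0.5, 0, 0, 0], [0, 0, 0.5, 0, 0, 0], [0, 0, 0.5, 0, 0, 0], [0, 0, 0.5, 0, 0, 0], [0, 0, 0.5, 0, 0, 0]]
  ],
  "claw": 1
}}

```text
clock: 11.93
tool_pos: [0.4972, 0.1837, 0.0924]
eef_rot: [3.142, -0.0, 1.452]
ft_force: [0.5, 0.7, -0.0]
width: 0.997
```

Call:
{"api": "apply_moves", "payload": {
  "rows": [
    [[0, 0, -10, 0, 0, 0], [0, 0, -30, 0, 0, 0], [0, 0, -60, 0, 0, 0], [0, 0, -95, 0, 0, 0], [0, 0, -130, 0, 0, 0], [-30, 0, -145, 0, 0, 0], [-70, 0, -150, 0, 0, 0], [-110, 0, -150, 0, 0, 0], [-150, 0, -150, 0, 0, 0], [-190, 0, -150, 0, 0, 0], [-230, 0, -150, 0, 0, 0], [-250, 0, -150, 0, 0, 0], [-250, 0, -150, 0, 0, 0], [-250, 0, -150, 0, 0, 0]]
  ]
}}

```text
clock: 13.1
tool_pos: [0.4675, -0.0653, 0.243]
eef_rot: [3.141, -0.0, 1.449]
ft_force: [0.1, 0.7, 0.1]
width: 0.998
```

```bash
python3 -c "
from h import *
rel([])
barfit(.08,.135,(.42,.56),(.33,.5))
barfit(.08,.135,(.42,.56),(.08,.21))
for n in ('top','scene'):
    p,d=viewer.get_image(n); cv2.imwrite(f'pics/{n}7.png',p)
    for q in ('boom_bar','short_bar','loupe'):
        r=finder.regions_of(n,q); print(n,q,[(x['confidence'],x['box']) for x in r[:1]])
a=cv2.imread('pics/top7.png')[140:290,100:500]; b=cv2.imread('pics/scene7.png')[100:250,170:570]
cv2.imwrite('pics/l7.png',cv2.resize(np.vstack([a,b]),None,fx=2,fy=2))"
```

```text
t 13.1 tcp [ 0.4675 -0.0653  0.243 ] rpy [ 1.7995e+02 -2.0000e-02  8.3040e+01] F [0.1 0.7 0.1] w 0.998 q [-0.35 -0.19  2.05  0.    1.28 -0.23]
top 305 ends [0.5145 0.3302 0.1175] [0.5265 0.4286 0.1166] len 0.0991 yaw 83.01 pitch -0.52 lat [-0.0066  0.0067] zpct [0.1147 0.1172 0.1193]
scene 460 ends [0.5217 0.3302 0.1127] [0.5317 0.4302 0.1128] len 0.1005 yaw 84.25 pitch 0.06 lat [-0.0108  0.0043] zpct [0.1043 0.1139 0.1175]
top 259 ends [0.492  0.1306 0.1169] [0.5003 0.2092 0.1175] len 0.0791 yaw 83.97 pitch 0.44 lat [-0.0066  0.0065] zpct [0.1148 0.1175 0.1193]
scene 358 ends [0.4955 0.1321 0.114 ] [0.5061 0.2095 0.1122] len 0.0781 yaw 82.18 pitch -1.35 lat [-0.0103  0.0038] zpct [0.1046 0.114  0.1186]
top boom_bar [(0.58, [126.8, 229.3, 267.3, 257.2])]
top short_bar [(0.83, [380.3, 222.8, 444.5, 228.9])]
top loupe [(0.5, [293.7, 140.8, 309.3, 157.9])]
scene boom_bar [(0.79, [368.0, 156.3, 518.7, 167.3])]
scene short_bar []
scene loupe [(0.6, [340.6, 269.5, 366.3, 297.8])]
```

View pics/l7.png

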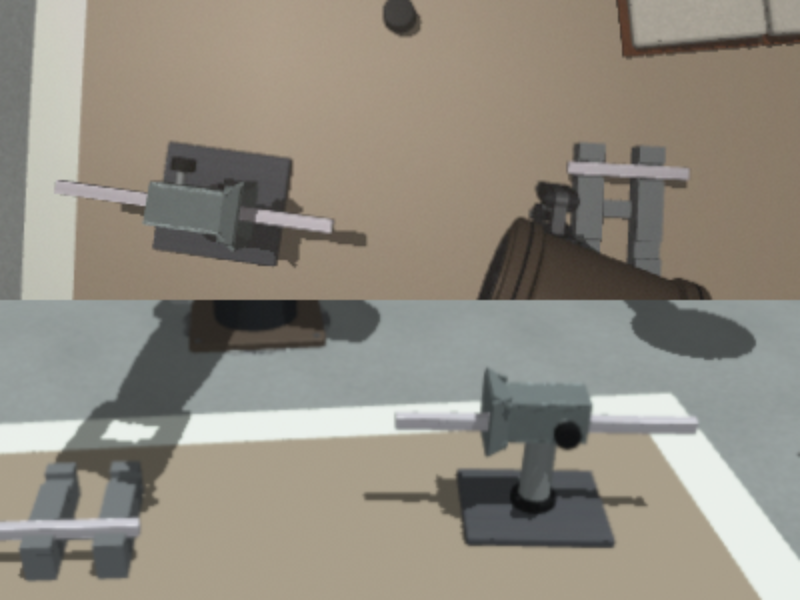

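The boom is through the sleeve and level, with ends at y ≈ 0.130 and 0.429. That puts its middle at 0.280, against a sleeve centre of 0.279–0.281. The short bar and loupe show at their original pixels and the gripper is clear. Handing in.

```bash
python3 -c "
from h import *
print(manip.sign_off())"
```

```text
the job is handed in; nothing more can be done
None
```

The boom is in the stand. I took the long bar off the rest blocks, fed it straight through the sleeve, lowered it about 10 mm in the bore, let go and backed the gripper away. The job was handed in at about 13.5 s of the 46 s allowed.

**Last checks:**
- **Centring:** the middle of the bar is within about 1–2 mm of the sleeve centre, with about 110 mm sticking out on each side of the 80 mm tube.
- **Straightness:** top-view fits of the bar give a yaw of 83–84° against 83° for the sleeve. It is level, and its top is at about 0.117 m, which fits a bar resting on the bore floor.
- **Forces:** the wrist readings at the end of each move stayed at about 2 N or less.
- **Short bar and loupe:** the short bar and the loupe show where they were at the start.

**Disagreements:**
- **Missed detection:** on the last look, the finder missed the short bar in the scene view. It is plainly visible there, and the top view found it in place.
- **Depth mismatch:** the two cameras' depth differed by about 3 mm in x. I put most of this down to the scene camera also seeing the bar's side face. It was well inside the 11 mm clearance.

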